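Draw a guarded bolt with a hooked rod

ROBOT

A 6-joint arm with a two-finger parallel gripper is mounted at the origin on a cart in front of the work surface, level with it; the furniture and walls round the work are solid. World frame = base frame: x ahead of the robot, y to its left, z up, the work surface at z = 0. Lengths are in m, angles in rad, forces in N, time in s.
With the tool pointing down it reaches from about 0.3 to 0.775 m from the base axis. Payload 14.6 kg.
Tool frame: the origin (TCP) lies midway between the tips of the shut fingers; the grasp point (between the pads) lies 19 mm behind it (ctrl.pinch_z is the distance from the TCP to the grasp point, in m); z points along the fingers, y is the line along which they close (so a half turn about z gives the same grasp; the last joint's range is limited). The gripper opens to 94 mm and grips with 3 to 60 N. Pads are 16 mm wide; open, the fingers measure 119 mm over their backs; the gripper's body (75 mm by 177 mm) begins 78 mm behind the grasp point.
Start: joints at [1.211, 0.3, 1.521, -0, 1.321, -0.067], TCP at [0.159, 0.527, 0.205] pointing down, gripper open.
Joint ranges: [-3.03, 3.03], [-0.79, 2.21], [0.23, 2.52], [-1.04, 4.18], [0, 3.07], [-2.55, 2.55]. Speed limits (rad/s): [2.22, 2.22, 2.57, 3.14, 3.14, 3.14].

INTERFACE

Orientations are given as [roll, pitch, yaw] about the fixed x, y, z axes, in that order (R = Rz(yaw) Ry(pitch) Rx(roll)).
In Python, from station import ctrl gives the robot as it stands.
- The arm moves only by the tool jog_arm, never from a script. Its argument "motion" is a list of rows, each a list of 7 numbers: the shift along the tool's x, y, z in m, then the turn, a rotation vector about the tool's x, y, z in rad, then the opening, from -1 (shut) to 1 (fully open). In form: [[tx, ty, tz, rx, ry, rz, gripper], ...]. A call has 1 to 5 rows; each row shifts and turns the commanded pose from where the row before left it, along the tool's axes as they then stand; what a row does not reach is not made up. A row lasts 1/10 s, in which the tool goes at most 50 mm and 8.59 degrees, less where a joint would pass 70% of its speed; a pose out of reach is approached as far as the arm can. A call is refused whole if a number of a shift passes 0.05 or a number of a turn 0.15, either way. A call with a gripper value outside its range is refused whole. The fingers move at their own pace and stop on an object; "squeeze" is the grip in N (left out, the last holds). Time passes only in rows, so rows that do not move let the fingers close. It gives the time, the measured TCP pose, the force, the opening and the grip force at its end, in the units of the state.
- ctrl.get_obs(): the state, without advancing time (a new reading comes with each control period).
- ctrl.camera(name): name is "scene" or "top" or "wrist"; returns the picture (384x512x3 uint8, red, green, blue); there is no depth.
- ctrl.camera_model(name): a dict with "intrinsics" (3x3 intrinsics, pixels), "rvec" (rotation vector, rad) and "tvec" (3), from world to camera coordinates, as OpenCV has them. Camera axes: x right, y down, z forward; pixel columns grow to the right and rows downward; lengths in m; the calibration is good to about 2 mm. A picture is of the moment at which its call begins: read the wrist's pose just before it. camera_model takes no time and is no camera call; for the wrist camera it gives the pose at the moment of the call.
- ctrl.hand_in(): hands the job in; it is judged then, once.
The state is a dict: "time_s": time; "qpos": joint angles; "joint_vel": joint speeds; "tau": joint torques, N m; "ee_pos": TCP position; "eef_rot": TCP orientation; "force": force on the tool from outside, world axes, zero at the start; "moment": the same for the moment, N m; "grip_width": finger opening in m; "grip_force": force on a finger pad.
Only numpy, scipy, OpenCV 4.12 (cv2) and the standard library are available. Lean on these libraries where they do the work, as an engineer would, in place of code of your own. Each camera call takes 0.05 s, during which the arm holds its last target. There are 200 camera calls.

TASK

The lock-box is held shut by a bolt under guard bars where fingers do not fit. Pick up the wooden-handled hooked rod, reach it in through the open front of the channel, hook the bolt's upright pin from behind and draw the bolt towards you all the way to its stop, which must be found by feel, keeping a firm, steady pull of about 8 to 18 N on it there for half a second so that it seats; do not yank it or strain against the box. Then unhook the rod without pushing the bolt back and lay the rod down on the table, clear of the box, leaving the box's neighbours and the jar where they stand.

Things in the scene. Friction and masses are not known exactly. Their poses are not given: they have to be found in the camera images.
- lockbox: Grey steel lock-box fixed to the table. Origin: on the table top at the front mouth of its bolt channel; x points into the channel, away from the robot, y left, z up. Behind the channel, from x = 123 mm, stands the box itself, 126 x 186 mm, 115 mm high, with a bail on its lid (not opened here). A keeper strap crosses the bolt at x = 115 to 125 mm, up to z = 33 mm.
- channel_mouth (a point): Middle of the channel's open front, 42 mm over the table, at lock-box x = 0, y = -3 mm. The channel runs from here 123 mm inward between two walls, 84 mm high and 6 mm thick, with inner faces at lock-box y = -36 and +30 mm. Its floor is 10 mm over the table; two rails beside the bolt reach 20 mm.
- guard (a point): Middle of the guard over the channel, on its underside, 83 mm over the table: four steel bars 6 mm thick lie across the channel at lock-box x = 12, 42, 72 and 102 mm, so the bolt is seen from above but reached only through the front mouth.
- bolt: Flat steel bolt, sliding along the lock-box's x at y = +10 mm: a bar 95 x 24 x 10 mm (top 21 mm over the table) with an upright pin. Origin under the pin's axis, 11 mm over the table; axes as the lock-box's. Sliding friction 4 N plus 15 N per m/s, no spring: it stays where left. At the stop it seats under a steady pull of 8 to 18 N; over 20 N strains it.
- bolt_pin (a point): On the axis of the bolt's round upright pin (10 mm in diameter, top 60 mm over the table), 42 mm over the table, the height to hook it. It starts somewhere at lock-box x = 53 to 85 mm. The hard stop is adjustable and out of sight: it differs from time to time and halts the pin somewhere between x = 31 and 47 mm.
- hook_rod: Loose hooked rod, about 160 g, lying on the table: wooden handle 110 mm long, 22 wide, 24 high, and a straight steel shaft 8 mm thick with its end bent sideways into a hook. Origin: centre of the handle's underside; x runs along the rod to the hook, y to the side the hook points to, z up. Grip the handle across y, near its middle. The shaft's axis is 12 mm above the underside.
- shaft_end (a point): Where the shaft's axis ends and the hook bends off: 180 mm ahead of the rod's origin, y = 0, 12 mm above the underside. Steel extends 4 mm round this point.
- hook_tip (a point): Centre of the hook's rounded end (4 mm radius): 176 mm ahead of the rod's origin, 20 mm to its y side, 12 mm above its underside. The 8 mm thick hook runs straight from the shaft's end to here, so steel reaches 24 mm to the y side.
- small_core: Bystander: small speckled asphalt core, a cylinder 50 mm in diameter and 53 mm high, standing left of the channel. Origin: centre of its underside.
- tin: Bystander: round light-grey open tin, 63 mm in diameter and 40 mm high, in front of the small core and to the left of the working space. Origin: centre of its underside.
- jar: Bystander: clear jar with white cap, 51 mm in diameter and 72 mm high, standing beyond the hook's end of the rod, to the right of the lock-box. Origin: centre of its underside.

How it is judged:
By the outcome, as a careful person would: the job done as asked, in the order asked, and still so for the second after the job is handed in, with the robot touching nothing.
It also fails if it takes over 72 s, if anything falls off the work surface, if the arm or the gripper's body presses on something with over 40 N, if the wrist force passes 120 N, or if a joint passes its speed limit or range.

## Working session

There is one attempt and no reset: what is moved stays moved. The work goes in short steps, Python scripts to look and compute and a tool call to move; the robot and the scene stay as the last step left them, time stands still between calls to the robot, and variables do not carry over. Pictures are saved under pics/ and viewed, at most 10 in all, crops included, and the job is handed in when it is done.

Besides the shell and the picture viewer there is one more tool, called by a JSON object that holds its "api" and its "payload", one argument or row to a line. jog_arm: Moves the arm, as the interface text tells. Its arguments: {"type":"object","properties":{"motion":{"type":"array"},"squeeze":{"type":"number"}},"required":["motion"]}

```bash
mkdir -p pics; python3 - <<'E'
from station import ctrl
import cv2,numpy as np
o=ctrl.get_obs();print(o['time_s'],o['ee_pos'],o['eef_rot'],o['force'],ctrl.pinch_z)
for n in("scene","top"):
    cv2.imwrite(f"pics/{n}0.png",cv2.resize(ctrl.camera(n)[:,:,::-1],(800,600),interpolation=cv2.INTER_CUBIC))
    m=ctrl.camera_model(n);print(n,m)
E
```

```text
0.0 [0.15864814 0.52635414 0.20488247] [-3.14044554e+00 -1.26925778e-04  2.84877854e+00] [0.01498115 0.09960077 0.20135128] 0.0188
scene {'intrinsics': array([[442.49075407,   0.        , 263.98954331],
       [  0.        , 442.49075407, 193.85202764],
       [  0.        ,   0.        ,   1.        ]]), 'rvec': array([ 2.22262659, -0.82381548,  0.35653988]), 'tvec': array([-0.46192785,  0.2948978 ,  1.06320231])}
top {'intrinsics': array([[369.90631132,   0.        , 258.58671431],
       [  0.        , 369.90631132, 198.47522983],
       [  0.        ,   0.        ,   1.        ]]), 'rvec': array([ 2.14399577, -2.19202204,  0.08774691]), 'tvec': array([-0.01574193,  0.58531035,  0.98458102])}
```

View pics/scene0.png

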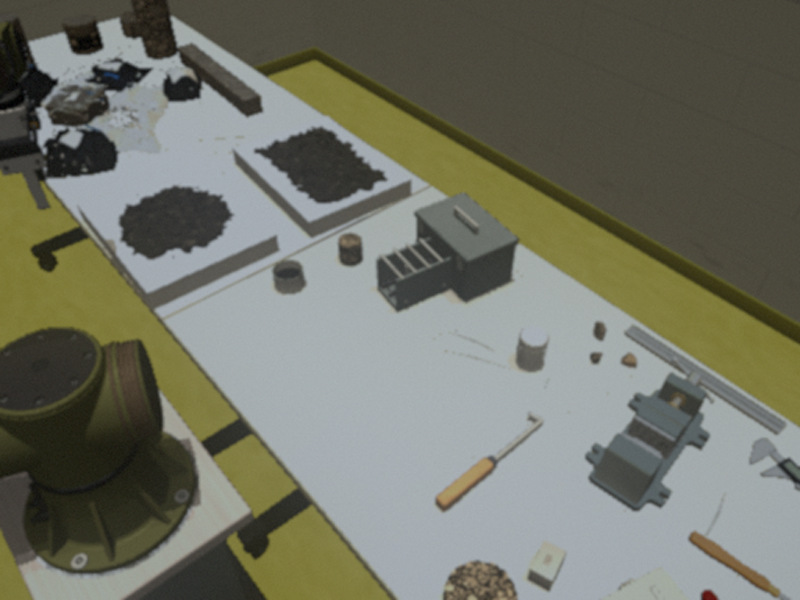

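View pics/top0.png

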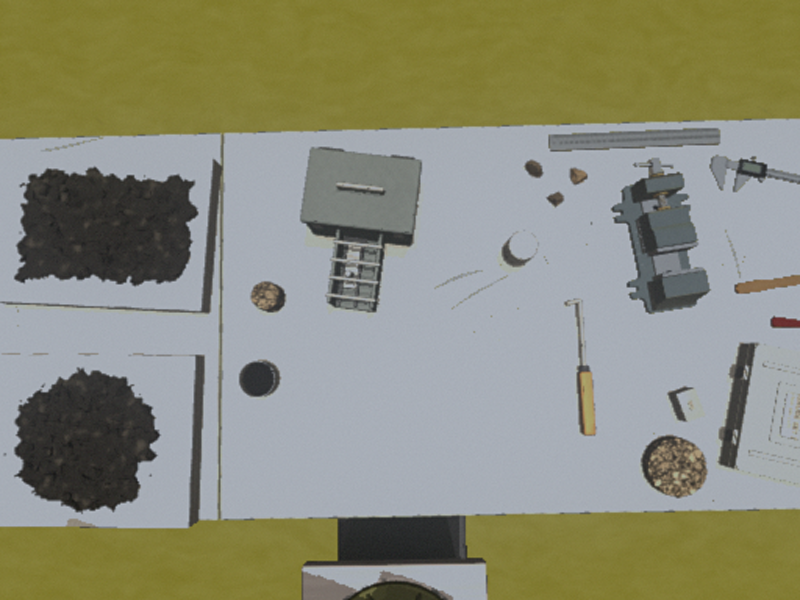

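The views show the rod on the right (top view: handle about (587,400), hook about (572,301), pointing left). The channel mouth is about (352,308), the jar (521,247), the core (267,296) and the tin (259,378). Next I measure the rod and zoom in on the channel.

```bash
cat >h.py <<'E'
from station import ctrl
import cv2,numpy as np
def model(n):
    m=ctrl.camera_model(n);return m['intrinsics'],cv2.Rodrigues(np.array(m['rvec']))[0],np.array(m['tvec'])
def ray(M,uv,z):
    K,R,t=M;c=-R.T@t
    d=R.T@np.linalg.inv(K)@np.array([uv[0],uv[1],1.]);return c+d*(z-c[2])/d[2]
def proj(M,p):
    K,R,t=M;q=K@(R@np.asarray(p)+t);return q[:2]/q[2]
E
python3 - <<'E'
from h import *
M=model("top");im=ctrl.camera("top");hsv=cv2.cvtColor(im,cv2.COLOR_RGB2HSV)
mk=cv2.inRange(hsv,(8,90,90),(28,255,255));mk[:, :350]=0;mk[:,400:]=0;mk[:220]=0;mk[290:]=0
ys,xs=np.nonzero(mk);print(len(xs),xs.min(),xs.max(),ys.min(),ys.max())
r=cv2.minAreaRect(np.c_[xs,ys].astype(np.float32));print(r)
print("handle c",ray(M,r[0],.02), [ray(M,p,.02).round(4) for p in cv2.boxPoints(r)])
s=1/1.5625
for n,p,z in(("hooktip",(567,301),.012),("shaftend",(578,300),.012),("jar",(521,245),.072),("wallL",(329,308),.084),("wallR",(378,311),.084),("core",(267,294),.053),("tin",(259,377),.04),
 ("boxBL",(312,148),.115),("boxBR",(421,158),.115),("boxFR",(413,237),.115),("boxFL",(301,226),.115)):
    print(n,ray(M,(p[0]*s,p[1]*s),z).round(4))
cv2.imwrite("pics/c1.png",np.hstack([cv2.resize(im[140:205,200:255,::-1],None,fx=7,fy=7,interpolation=cv2.INTER_CUBIC),cv2.resize(im[180:245,350:405,::-1],None,fx=7,fy=7,interpolation=cv2.INTER_CUBIC)]))
E
```

```text
295 371 380 238 277
((375.4668273925781, 257.50225830078125), (39.51228713989258, 7.5166473388671875), 86.18592071533203)
handle c [ 0.4181011  -0.34101467  0.02      ] [array([ 0.4707, -0.33  ,  0.02  ]), array([ 0.4716, -0.3503,  0.02  ]), array([ 0.3661, -0.352 ,  0.02  ]), array([ 0.3651, -0.3318,  0.02  ])]
hooktip [ 0.5959 -0.3177  0.012 ]
shaftend [ 0.5972 -0.3372  0.012 ]
jar [ 0.6863 -0.2287  0.072 ]
wallL [0.5859 0.0947 0.084 ]
wallR [0.579  0.0137 0.084 ]
core [0.6155 0.2054 0.053 ]
tin [0.4741 0.2223 0.04  ]
boxBL [0.8476 0.1158 0.115 ]
boxBR [ 0.826  -0.0628  0.115 ]
boxFR [ 0.6949 -0.0467  0.115 ]
boxFL [0.7175 0.1346 0.115 ]
```

View pics/c1.png

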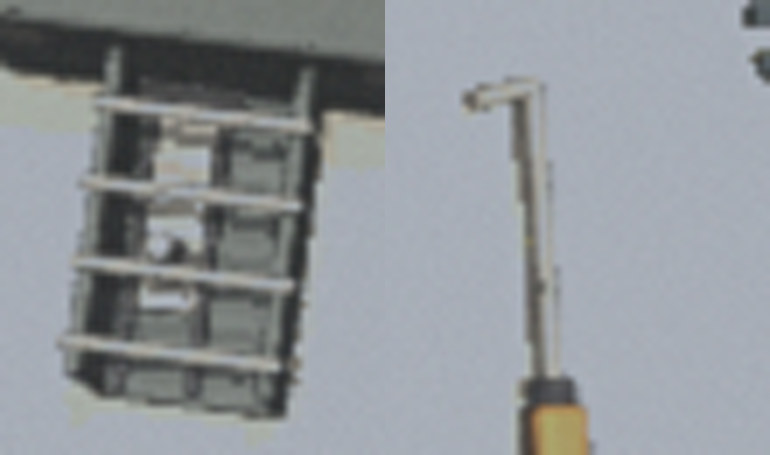

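{"api": "jog_arm", "payload": {
  "motion": [
    [0,0,0,0,0,-0.104,1],
    [0,0,0,0,0,-0.104,1],
    [0,0,0,0,0,-0.103,1],
    [-0.04,-0.03,0,0,0,0,1],
    [-0.04,-0.03,0,0,0,0,1]
  ]
}}

```text
time_s: 0.65
ee_pos: [0.24, 0.4674, 0.205]
eef_rot: [-3.141, -0.0, -3.12]
force: [0.5, 0.5, 0.4]
grip_width: 0.0941
grip_force: 0.0
```

{"api": "jog_arm", "payload": {
  "motion": [
    [-0.04,-0.03,0,0,0,0,1],
    [-0.04,-0.03,0,0,0,0,1],
    [-0.04,-0.03,0,0,0,0,1],
    [-0.04,-0.03,0,0,0,0,1],
    [0,-0.049,0,0,0,0,1]
  ]
}}

```text
time_s: 1.15
ee_pos: [0.4057, 0.3007, 0.2042]
eef_rot: [-3.141, -0.001, -3.125]
force: [0.5, -0.4, 0.2]
grip_width: 0.0937
grip_force: 0.0
```

{"api": "jog_arm", "payload": {
  "motion": [
    [0,-0.049,0,0,0,0,1],
    [0,-0.049,0,0,0,0,1],
    [0,-0.049,0,0,0,0,1],
    [0,-0.049,0,0,0,0,1],
    [0,-0.049,0,0,0,0,1]
  ]
}}

```text
time_s: 1.65
ee_pos: [0.4068, 0.0552, 0.2055]
eef_rot: [-3.142, 0.0, -3.123]
force: [1.0, -0.1, 0.1]
grip_width: 0.0939
grip_force: 0.0
```

{"api": "jog_arm", "payload": {
  "motion": [
    [0,-0.049,0,0,0,0,1],
    [0,-0.049,0,0,0,0,1],
    [0,-0.049,0,0,0,0,1],
    [0,-0.049,0,0,0,0,1],
    [0,-0.049,0,0,0,0,1]
  ]
}}

```text
time_s: 2.15
ee_pos: [0.4113, -0.19, 0.2055]
eef_rot: [-3.141, 0.0, -3.124]
force: [1.6, 0.7, -0.4]
grip_width: 0.0938
grip_force: 0.0
```

{"api": "jog_arm", "payload": {
  "motion": [
    [0,-0.049,0,0,0,0,1],
    [0,-0.049,0,0,0,0,1],
    [0,-0.049,0,0,0,0,1],
    [0,0,0,0,0,0,1]
  ]
}}

```text
time_s: 2.55
ee_pos: [0.4135, -0.3391, 0.2044]
eef_rot: [3.141, -0.001, -3.127]
force: [0.1, 0.8, 0.0]
grip_width: 0.0939
grip_force: 0.0
```

```bash
python3 - <<'E'
from h import *
from scipy.optimize import least_squares
M=model("top");f=lambda p:(200+p[0]/7-.43,140+p[1]/7-.43)
bars=[((60,343),(295,368)),((75,262),(300,287)),((80,182),(305,206)),((97,103),(315,127))]
P=[((ray(M,f(a),.089)+ray(M,f(b),.089))/2)[:2] for a,b in bars]
d=[(ray(M,f(b),.089)-ray(M,f(a),.089))[:2] for a,b in bars]
print(np.round(P,4),[round(float(np.arctan2(v[0],-v[1])),3) for v in d])
ym=np.array([12,42,72,102])/1e3
A=np.polyfit(ym,np.array(P),1);print("slope",A[0],np.arctan2(A[0][1],A[0][0]),"mouth",A[1])
m=A[1];
for yaw in(-.115,-.127):
    ux=np.array([np.cos(yaw),np.sin(yaw)]);uy=np.array([-ux[1],ux[0]])
    p=ray(M,f((160,243)),.06)[:2];print("pin",p,(p-m)@ux,(p-m)@uy-.003)
    for c in((65,378),(285,415)):
        q=ray(M,f(c),.084)[:2];print("corner",(q-m)@ux,(q-m)@uy-.003)
o=ctrl.get_obs();print(o['ee_pos'],o['eef_rot'])
W=model("wrist");im=ctrl.camera("wrist");hsv=cv2.cvtColor(im,cv2.COLOR_RGB2HSV)
mk=cv2.inRange(hsv,(8,90,90),(28,255,255))
n,l,st,ce=cv2.connectedComponentsWithStats(mk);i=1+np.argmax(st[1:,4]);print(st[i])
ys,xs=np.nonzero(l==i);r=cv2.minAreaRect(np.c_[xs,ys].astype(np.float32))
print(ray(W,r[0],.022),[ray(W,p,.022).round(4)[:2] for p in cv2.boxPoints(r)])
cv2.imwrite("pics/w1.png",im[:,:,::-1])
E
```

```text
[[0.602  0.0569]
 [0.632  0.0528]
 [0.662  0.0505]
 [0.6916 0.0451]] [-0.129, -0.135, -0.131, -0.135]
slope [ 0.99553796 -0.12519407] -0.12509850228968264 mouth [0.59014982 0.0584517 ]
pin [0.64866995 0.06588861] 0.057280225351881646 0.011102780076035771
corner 0.0003376439384645315 0.037933506030060286
corner -0.005834850440685895 -0.04445965501913887
pin [0.64866995 0.06588861] 0.05710687192580518 0.011789110895691495
corner -0.0001535706552031813 0.037934610483013324
corner -0.005336926416560461 -0.04452668648466187
[ 0.41352355 -0.33907212  0.20438891] [ 3.14125010e+00 -1.10524633e-03 -3.12743605e+00]
[   0    0  306   19 4983]
[ 0.2304533  -0.44859843  0.022     ] [array([ 0.2243, -0.6101]), array([ 0.2196, -0.2859]), array([ 0.2367, -0.2849]), array([ 0.2415, -0.6136])]
```

View pics/w1.png

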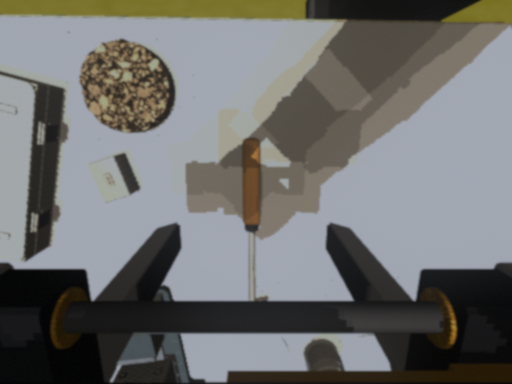

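The wrist view shows the handle spanning about (251,138) to (252,230), centred under the gripper, with no obstacles between the fingers.

```bash
python3 - <<'E'
from h import *
W=model("wrist");im=cv2.imread("pics/w1.png");hsv=cv2.cvtColor(im,cv2.COLOR_BGR2HSV)
mk=cv2.inRange(hsv,(5,90,40),(28,255,255));mk[:130]=0;mk[240:]=0;mk[:,:225]=0;mk[:,280:]=0
n,l,st,ce=cv2.connectedComponentsWithStats(mk);i=1+np.argmax(st[1:,4]);print(st[i])
ys,xs=np.nonzero(l==i);r=cv2.minAreaRect(np.c_[xs,ys].astype(np.float32))
print(ray(W,r[0],.022),[ray(W,p,.022).round(4)[:2] for p in cv2.boxPoints(r)],ray(W,(252,296),.012))
E
```

```text
[ 243  139   17   86 1420]
[ 0.41797549 -0.33823825  0.022     ] [array([ 0.3664, -0.3485]), array([ 0.3661, -0.3294]), array([ 0.4736, -0.3272]), array([ 0.4739, -0.3477])] [ 0.58571744 -0.33457293  0.012     ]
```

{"api": "jog_arm", "payload": {
  "motion": [
    [-0.005,0,0.045,0,0,0,1],
    [0,0,0.045,0,0,0,1],
    [0,0,0.045,0,0,0,1],
    [0,0,0.04,0,0,0,1],
    [0,0,0.015,0,0,0,1]
  ]
}}

```text
time_s: 3.1
ee_pos: [0.4182, -0.3322, 0.0119]
eef_rot: [3.138, -0.004, -3.122]
force: [0.3, 0.1, 0.5]
grip_width: 0.094
grip_force: 0.0
```

{"api": "jog_arm", "payload": {
  "motion": [
    [0,0,0.007,0,0,0,1],
    [0,0,0,0,0,0,1],
    [0,0,0,0,0,0,1]
  ]
}}

```text
time_s: 3.4
ee_pos: [0.4201, -0.3349, 0.0097]
eef_rot: [-3.14, 0.001, -3.123]
force: [-0.3, -0.0, 0.8]
grip_width: 0.0938
grip_force: 0.0
```

{"api": "jog_arm", "payload": {
  "motion": [
    [0.001,-0.004,0.005,0,0,0,1],
    [0,0,0,0,0,0,1],
    [0,0,0,0,0,0,0.0],
    [0,0,0,0,0,0,-0.5],
    [0,0,0,0,0,0,-1]
  ],
  "squeeze": 50
}}

```text
time_s: 3.9
ee_pos: [0.4186, -0.3389, 0.0036]
eef_rot: [-3.141, 0.0, -3.123]
force: [-0.2, -0.5, 0.1]
grip_width: 0.0736
grip_force: 0.0
```

{"api": "jog_arm", "payload": {
  "motion": [
    [0,0,0,0,0,0,-1],
    [0,0,0,0,0,0,-1],
    [0,0,0,0,0,0,-1],
    [0,0,0,0,0,0,-1],
    [0,0,0,0,0,0,-1]
  ]
}}

```text
time_s: 4.4
ee_pos: [0.4185, -0.3388, 0.0034]
eef_rot: [3.142, -0.0, -3.123]
force: [0.2, 0.7, 0.0]
grip_width: 0.0334
grip_force: 0.0
```

{"api": "jog_arm", "payload": {
  "motion": [
    [0,0,0,0,0,0,-1],
    [0,0,0,0,0,0,-1],
    [0,0,0,0,0,0,-1],
    [0,0,0,0,0,0,-1]
  ]
}}

```text
time_s: 4.8
ee_pos: [0.4186, -0.3389, 0.0035]
eef_rot: [-3.142, 0.0, -3.123]
force: [0.5, -0.9, -0.7]
grip_width: 0.0216
grip_force: 49.9
```

{"api": "jog_arm", "payload": {
  "motion": [
    [0,0,-0.01,0,0,0,-1],
    [0.008,0,-0.02,0,0,0,-1],
    [0.008,0,-0.02,0,0,0,-1],
    [0.008,0,-0.02,0,0,0,-1],
    [0.008,0.02,-0.01,0,0,0,-1]
  ]
}}

```text
time_s: 5.3
ee_pos: [0.3863, -0.3208, 0.0857]
eef_rot: [-3.139, 0.002, -3.125]
force: [0.4, 0.5, -1.5]
grip_width: 0.0216
grip_force: 49.9
```

{"api": "jog_arm", "payload": {
  "motion": [
    [0,0.035,0,0,0,0,-1],
    [0,0.04,0,0,0,0,-1],
    [0,0.04,0,0,0,0,-1],
    [0,0.04,0,0,0,0,-1],
    [0,0.04,0,0,0,0,-1]
  ]
}}

```text
time_s: 5.8
ee_pos: [0.3823, -0.123, 0.0841]
eef_rot: [-3.141, 0.001, -3.124]
force: [0.9, 0.2, -0.5]
grip_width: 0.0218
grip_force: 49.9
```

{"api": "jog_arm", "payload": {
  "motion": [
    [0,0.04,0,0,0,0,-1],
    [0,0.04,0,0,0,0,-1],
    [0,0.04,0,0,0,0,-1],
    [0,0.04,0,0,0,0,-1],
    [0,0.028,0,0,0,0,-1]
  ]
}}

```text
time_s: 6.3
ee_pos: [0.3789, 0.0656, 0.0842]
eef_rot: [3.141, 0.001, -3.122]
force: [-1.0, -0.6, -0.7]
grip_width: 0.0218
grip_force: 49.9
```

{"api": "jog_arm", "payload": {
  "motion": [
    [0,0,0,0,0,0.049,-1],
    [0,0,0,0,0,0.049,-1],
    [0,0,0,0,0,0.049,-1],
    [0,0,0,0,0,0,-1],
    [0,0,0,0,0,0,-1]
  ]
}}

```text
time_s: 6.8
ee_pos: [0.3792, 0.0635, 0.0838]
eef_rot: [3.142, 0.0, 3.014]
force: [-1.3, 0.0, -0.9]
grip_width: 0.0218
grip_force: 49.9
```

```bash
python3 - <<'E'
from h import *
o=ctrl.get_obs();print(o['ee_pos'],o['eef_rot'],o['force'],o['grip_force'])
a=ctrl.camera("top")
cv2.imwrite("pics/t2.png",cv2.resize(a[140:270,190:290,::-1],None,fx=4.5,fy=4.5,interpolation=cv2.INTER_CUBIC))
M=model("top")
p=o['ee_pos'];yaw=o['eef_rot'][2]+np.pi;z=p[2]+.0085
u=np.array([np.cos(yaw),np.sin(yaw),0]);v=np.array([-u[1],u[0],0]);b=np.array([p[0],p[1],z])
for q in(b+.18*u,b+.176*u+.02*v,b+.055*u):print((proj(M,q)-[190,140])*4.5)
E
```

```text
[0.37923439 0.06350334 0.08378086] [3.14152846e+00 3.41407262e-04 3.01423479e+00] [-1.32744466  0.04026862 -0.92751494] 49.93100702762604
[186.05984812 302.68626609]
[150.29935282 305.9971209 ]
[161.03526891 523.8672118 ]
```

View pics/t2.png

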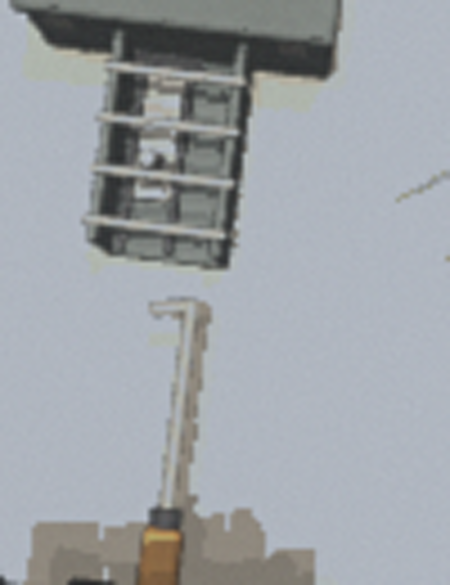

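{"api": "jog_arm", "payload": {
  "motion": [
    [0,0,0.02,0,0,0,-1],
    [0,0,0.02,0,0,0,-1],
    [0,0,0.01,0,0,0,-1],
    [0,0,0,0,0,0,-1],
    [-0.015,0,0,0,0,0,-1]
  ]
}}

```text
time_s: 7.35
ee_pos: [0.3934, 0.0617, 0.0338]
eef_rot: [-3.141, -0.001, 3.014]
force: [0.5, 0.1, -0.9]
grip_width: 0.0219
grip_force: 49.9
```

{"api": "jog_arm", "payload": {
  "motion": [
    [-0.01,0,0,0,0,0,-1],
    [-0.01,0,0,0,0,0,-1],
    [-0.01,0,0,0,0,0,-1],
    [0,0,0,0,0,0,-1]
  ]
}}

```text
time_s: 7.75
ee_pos: [0.4249, 0.0576, 0.0337]
eef_rot: [3.141, 0.001, 3.013]
force: [-0.3, -0.3, -0.4]
grip_width: 0.0218
grip_force: 49.9
```

```bash
python3 - <<'E'
from h import *
o=ctrl.get_obs();print(o['ee_pos'],o['eef_rot'],o['force'],o['grip_force'])
a=ctrl.camera("top");b=ctrl.camera("scene")
A=cv2.resize(a[140:215,195:265,::-1],None,fx=6,fy=6,interpolation=cv2.INTER_CUBIC)
B=cv2.resize(b[140:205,230:290,::-1],None,fx=6,fy=6,interpolation=cv2.INTER_CUBIC)
B=cv2.copyMakeBorder(B,0,A.shape[0]-B.shape[0],0,0,cv2.BORDER_CONSTANT)
cv2.imwrite("pics/t3.png",np.hstack([A,B]))
E
```

```text
[0.42494931 0.05758867 0.03366957] [3.14146995e+00 7.47082232e-04 3.01252620e+00] [-0.260391   -0.2542951  -0.36971834] 49.93069589138031
```

View pics/t3.png

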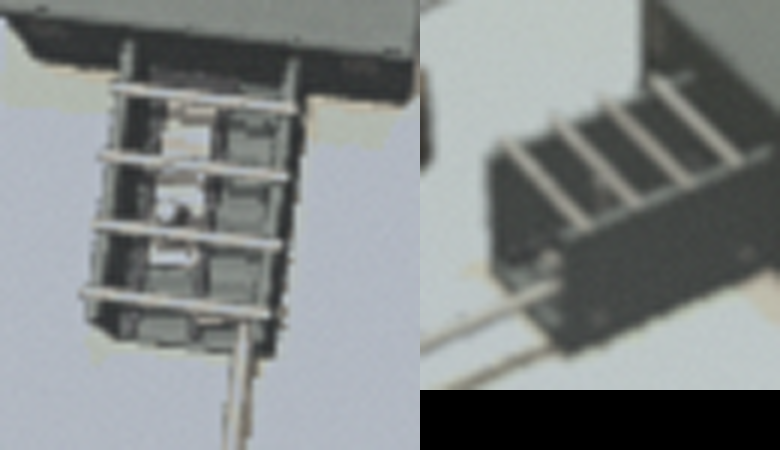

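The hook is inside the mouth: shaft at (243,330), tip about (200,322), pin about (175,210), with clearance to the right of the pin.

{"api": "jog_arm", "payload": {
  "motion": [
    [-0.01,0,0,0,0,0,-1],
    [-0.01,0,0,0,0,0,-1],
    [-0.01,0,0,0,0,0,-1],
    [0,0,0,0,0,0,-1]
  ]
}}

```text
time_s: 8.25
ee_pos: [0.4549, 0.0537, 0.0335]
eef_rot: [3.142, 0.001, 3.012]
force: [0.3, 0.3, -0.7]
grip_width: 0.0214
grip_force: 49.9
```

{"api": "jog_arm", "payload": {
  "motion": [
    [-0.008,0,0,0,0,0,-1],
    [-0.008,0,0,0,0,0,-1],
    [-0.008,0,0,0,0,0,-1],
    [-0.008,0,0,0,0,0,-1],
    [-0.004,0,0,0,0,0,-1]
  ]
}}

```text
time_s: 8.75
ee_pos: [0.4901, 0.0491, 0.0334]
eef_rot: [3.142, 0.0, 3.013]
force: [-0.3, 0.1, -1.5]
grip_width: 0.022
grip_force: 49.9
```

```bash
python3 - <<'E'
from h import *
o=ctrl.get_obs();print(o['ee_pos'],o['eef_rot'],o['force'],o['grip_force'])
a=ctrl.camera("top")
A=cv2.resize(a[140:215,195:265,::-1],None,fx=7,fy=7,interpolation=cv2.INTER_CUBIC)
cv2.imwrite("pics/t4.png",A)
E
```

```text
[0.49009294 0.0491465  0.03342864] [3.14157280e+00 2.00664612e-04 3.01270219e+00] [-0.32767128  0.09245543 -1.47821226] 49.93085324764252
```

View pics/t4.png

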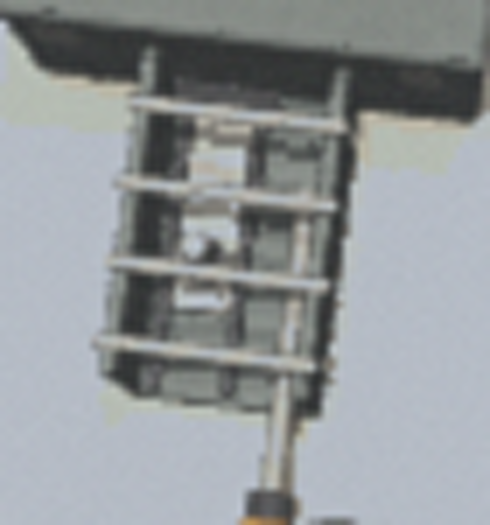

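The hook has passed the pin (pin at (197,245), hook hidden under the third bar near y=195). Now I shift sideways.

{"api": "jog_arm", "payload": {
  "motion": [
    [0,0.005,0,0,0,0,-1],
    [0,0.005,0,0,0,0,-1],
    [0,0.004,0,0,0,0,-1],
    [0,0,0,0,0,0,-1]
  ]
}}

```text
time_s: 9.2
ee_pos: [0.491, 0.0638, 0.0335]
eef_rot: [3.142, 0.0, 3.014]
force: [0.3, -0.4, -1.3]
grip_width: 0.0214
grip_force: 49.9
```

{"api": "jog_arm", "payload": {
  "motion": [
    [0,0.005,0,0,0,0,-1],
    [0,0,0,0,0,0,-1]
  ]
}}

```text
time_s: 9.4
ee_pos: [0.4917, 0.0686, 0.0335]
eef_rot: [3.142, 0.0, 3.013]
force: [-0.5, -0.8, -1.3]
grip_width: 0.0216
grip_force: 49.9
```

{"api": "jog_arm", "payload": {
  "motion": [
    [0.002,0,0,0,0,0,-1],
    [0.002,0,0,0,0,0,-1],
    [0.002,0,0,0,0,0,-1]
  ]
}}

```text
time_s: 9.7
ee_pos: [0.4855, 0.0688, 0.0334]
eef_rot: [-3.142, -0.0, 3.013]
force: [0.0, 0.0, -1.6]
grip_width: 0.0215
grip_force: 49.9
```

{"api": "jog_arm", "payload": {
  "motion": [
    [0.002,0,0,0,0,0,-1],
    [0.002,0,0,0,0,0,-1],
    [0.002,0,0,0,0,0,-1]
  ]
}}

```text
time_s: 10.0
ee_pos: [0.4797, 0.0696, 0.0335]
eef_rot: [3.142, 0.0, 3.013]
force: [4.3, 0.1, -1.2]
grip_width: 0.0219
grip_force: 49.9
```

{"api": "jog_arm", "payload": {
  "motion": [
    [0.001,0,0,0,0,0,-1],
    [0.001,0,0,0,0,0,-1],
    [0.001,0,0,0,0,0,-1],
    [0.001,0,0,0,0,0,-1]
  ]
}}

```text
time_s: 10.4
ee_pos: [0.476, 0.0702, 0.0336]
eef_rot: [3.141, 0.001, 3.013]
force: [4.1, -0.4, -1.8]
grip_width: 0.0218
grip_force: 49.9
```

{"api": "jog_arm", "payload": {
  "motion": [
    [0.0005,0,0,0,0,0,-1],
    [0.0005,0,0,0,0,0,-1]
  ]
}}

```text
time_s: 10.6
ee_pos: [0.475, 0.0703, 0.0335]
eef_rot: [3.142, 0.0, 3.013]
force: [3.6, -0.9, -0.8]
grip_width: 0.0219
grip_force: 49.9
```

{"api": "jog_arm", "payload": {
  "motion": [
    [0.001,0,0,0,0,0,-1],
    [0.001,0,0,0,0,0,-1],
    [0.001,0,0,0,0,0,-1]
  ]
}}

```text
time_s: 10.9
ee_pos: [0.4718, 0.0707, 0.0335]
eef_rot: [3.142, 0.0, 3.013]
force: [4.0, -0.0, -1.6]
grip_width: 0.0215
grip_force: 49.9
```

{"api": "jog_arm", "payload": {
  "motion": [
    [0.001,0,0,0,0,0,-1],
    [0.001,0,0,0,0,0,-1]
  ]
}}

```text
time_s: 11.1
ee_pos: [0.4698, 0.0709, 0.0335]
eef_rot: [3.142, 0.0, 3.013]
force: [4.3, -1.1, -1.1]
grip_width: 0.0216
grip_force: 49.9
```

{"api": "jog_arm", "payload": {
  "motion": [
    [0.001,0,0,0,0,0,-1],
    [0.001,0,0,0,0,0,-1]
  ]
}}

```text
time_s: 11.3
ee_pos: [0.4679, 0.0712, 0.0335]
eef_rot: [-3.142, 0.0, 3.013]
force: [3.6, 0.0, -1.5]
grip_width: 0.0217
grip_force: 49.9
```

{"api": "jog_arm", "payload": {
  "motion": [
    [0.001,0,0,0,0,0,-1],
    [0.001,0,0,0,0,0,-1]
  ]
}}

```text
time_s: 11.5
ee_pos: [0.4659, 0.0715, 0.0335]
eef_rot: [-3.142, 0.0, 3.013]
force: [3.5, -0.4, -1.1]
grip_width: 0.0213
grip_force: 49.9
```

{"api": "jog_arm", "payload": {
  "motion": [
    [0.001,0,0,0,0,0,-1],
    [0.001,0,0,0,0,0,-1]
  ]
}}

```text
time_s: 11.7
ee_pos: [0.4639, 0.0717, 0.0334]
eef_rot: [3.142, -0.0, 3.013]
force: [4.6, -0.2, -1.0]
grip_width: 0.0215
grip_force: 49.9
```

{"api": "jog_arm", "payload": {
  "motion": [
    [0.001,0,0,0,0,0,-1],
    [0.001,0,0,0,0,0,-1]
  ]
}}

```text
time_s: 11.9
ee_pos: [0.4619, 0.072, 0.0335]
eef_rot: [3.142, 0.0, 3.013]
force: [4.6, -0.5, -0.3]
grip_width: 0.0218
grip_force: 49.9
```

{"api": "jog_arm", "payload": {
  "motion": [
    [0.001,0,0,0,0,0,-1],
    [0.001,0,0,0,0,0,-1]
  ]
}}

```text
time_s: 12.1
ee_pos: [0.4599, 0.0722, 0.0335]
eef_rot: [3.142, 0.0, 3.013]
force: [4.8, 0.8, -1.0]
grip_width: 0.0217
grip_force: 49.9
```

{"api": "jog_arm", "payload": {
  "motion": [
    [0.001,0,0,0,0,0,-1],
    [0.001,0,0,0,0,0,-1]
  ]
}}

```text
time_s: 12.3
ee_pos: [0.4579, 0.0725, 0.0334]
eef_rot: [3.142, 0.0, 3.013]
force: [4.2, 0.9, -0.6]
grip_width: 0.0218
grip_force: 49.9
```

{"api": "jog_arm", "payload": {
  "motion": [
    [0.001,0,0,0,0,0,-1],
    [0.001,0,0,0,0,0,-1]
  ]
}}

```text
time_s: 12.5
ee_pos: [0.4561, 0.0727, 0.0335]
eef_rot: [3.142, 0.0, 3.013]
force: [7.8, 1.5, -1.5]
grip_width: 0.0218
grip_force: 49.9
```

{"api": "jog_arm", "payload": {
  "motion": [
    [0.0005,0,0,0,0,0,-1],
    [0,0,0,0,0,0,-1]
  ]
}}

```text
time_s: 12.7
ee_pos: [0.4561, 0.0728, 0.0337]
eef_rot: [3.141, 0.002, 3.013]
force: [7.4, -1.2, -1.5]
grip_width: 0.0217
grip_force: 49.9
```

{"api": "jog_arm", "payload": {
  "motion": [
    [0.001,0,0,0,0,0,-1],
    [0,0,0,0,0,0,-1]
  ]
}}

```text
time_s: 12.9
ee_pos: [0.4558, 0.0729, 0.034]
eef_rot: [3.141, 0.003, 3.013]
force: [12.6, -0.7, -3.8]
grip_width: 0.0213
grip_force: 49.9
```

{"api": "jog_arm", "payload": {
  "motion": [
    [0,0,0,0,0,0,-1],
    [0,0,0,0,0,0,-1],
    [0,0,0,0,0,0,-1]
  ]
}}

```text
time_s: 13.2
ee_pos: [0.4558, 0.0729, 0.0339]
eef_rot: [3.141, 0.003, 3.013]
force: [11.0, 0.1, -3.8]
grip_width: 0.0217
grip_force: 49.9
```

{"api": "jog_arm", "payload": {
  "motion": [
    [0,0,0,0,0,0,-1],
    [0,0,0,0,0,0,-1],
    [0,0,0,0,0,0,-1],
    [0,0,0,0,0,0,-1]
  ]
}}

```text
time_s: 13.6
ee_pos: [0.4558, 0.0729, 0.034]
eef_rot: [3.141, 0.003, 3.013]
force: [11.8, 0.4, -2.6]
grip_width: 0.0217
grip_force: 49.9
```

{"api": "jog_arm", "payload": {
  "motion": [
    [0.0005,0,0,0,0,0,-1],
    [0,0,0,0,0,0,-1],
    [0,0,0,0,0,0,-1]
  ]
}}

```text
time_s: 13.9
ee_pos: [0.4557, 0.073, 0.0341]
eef_rot: [3.141, 0.004, 3.013]
force: [14.0, -0.7, -3.7]
grip_width: 0.0218
grip_force: 49.9
```

{"api": "jog_arm", "payload": {
  "motion": [
    [0,0,0,0,0,0,-1],
    [0,0,0,0,0,0,-1],
    [0,0,0,0,0,0,-1],
    [0,0,0,0,0,0,-1],
    [0,0,0,0,0,0,-1]
  ]
}}

```text
time_s: 14.4
ee_pos: [0.4557, 0.073, 0.0341]
eef_rot: [3.141, 0.004, 3.013]
force: [13.7, 0.1, -3.5]
grip_width: 0.0214
grip_force: 49.9
```

{"api": "jog_arm", "payload": {
  "motion": [
    [-0.001,0,0,0,0,0,-1],
    [-0.001,0,0,0,0,0,-1],
    [-0.002,0,0,0,0,0,-1],
    [-0.002,0,0,0,0,0,-1],
    [0,0,0,0,0,0,-1]
  ]
}}

```text
time_s: 14.9
ee_pos: [0.4597, 0.0722, 0.0332]
eef_rot: [-3.141, -0.001, 3.013]
force: [-0.3, -0.6, -0.9]
grip_width: 0.0219
grip_force: 49.9
```

{"api": "jog_arm", "payload": {
  "motion": [
    [0,-0.005,0,0,0,0,-1],
    [0,-0.005,0,0,0,0,-1],
    [0,-0.005,0,0,0,0,-1],
    [0,-0.0045,0,0,0,0,-1],
    [0,0,0,0,0,0,-1]
  ]
}}

```text
time_s: 15.4
ee_pos: [0.4574, 0.0523, 0.0334]
eef_rot: [-3.142, -0.0, 3.012]
force: [0.0, -0.7, -1.1]
grip_width: 0.0217
grip_force: 49.9
```

```bash
python3 - <<'E'
from h import *
o=ctrl.get_obs();print(o['ee_pos'],o['eef_rot'],o['force'],o['grip_force'])
a=ctrl.camera("top")
A=cv2.resize(a[140:215,195:265,::-1],None,fx=7,fy=7,interpolation=cv2.INTER_CUBIC)
cv2.imwrite("pics/t5.png",A)
E
```

```text
[0.45738741 0.05228181 0.03344703] [-3.14153314e+00 -1.02963502e-04  3.01209347e+00] [ 0.02504207 -0.72020908 -1.08836886] 49.93059039115906
```

View pics/t5.png

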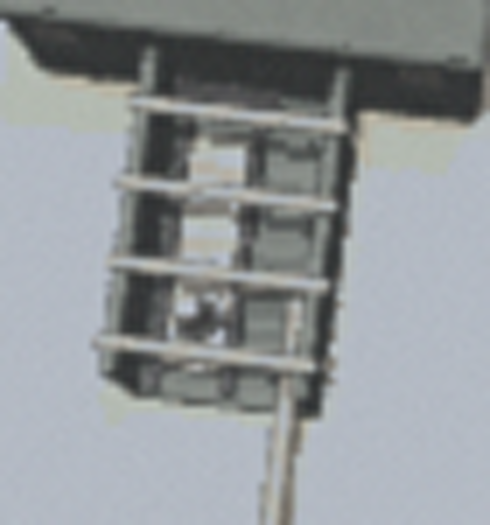

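The pin now sits at (195,315), near the front bar, and the hook is clear to its right. Next I withdraw.

{"api": "jog_arm", "payload": {
  "motion": [
    [0.008,0,0,0,0,0,-1],
    [0.01,0,0,0,0,0,-1],
    [0.01,0,0,0,0,0,-1],
    [0.01,0,0,0,0,0,-1],
    [0.01,0,0,0,0,0,-1]
  ]
}}

```text
time_s: 15.95
ee_pos: [0.4089, 0.0592, 0.0335]
eef_rot: [3.142, 0.0, 3.013]
force: [-1.8, -0.6, -1.5]
grip_width: 0.0216
grip_force: 49.9
```

{"api": "jog_arm", "payload": {
  "motion": [
    [0.01,0,0,0,0,0,-1],
    [0.015,0,0,0,0,0,-1],
    [0.015,0,0,0,0,0,-1],
    [0.01,0,0,0,0,0,-1],
    [0,0,0,0,0,0,-1]
  ]
}}

```text
time_s: 16.45
ee_pos: [0.3594, 0.0656, 0.0335]
eef_rot: [-3.142, -0.0, 3.013]
force: [0.5, 0.2, -1.1]
grip_width: 0.0218
grip_force: 49.9
```

{"api": "jog_arm", "payload": {
  "motion": [
    [-0.005,-0.03,0,0,0,0,-1],
    [-0.005,-0.045,0,0,0,0,-1],
    [-0.005,-0.045,0,0,0,0,-1],
    [-0.005,-0.045,0,0,0,0,-1],
    [0,-0.04,0,0,0,0,-1]
  ]
}}

```text
time_s: 16.95
ee_pos: [0.3542, -0.1429, 0.0338]
eef_rot: [-3.141, 0.001, 3.012]
force: [0.6, -0.1, -1.7]
grip_width: 0.0212
grip_force: 49.9
```

{"api": "jog_arm", "payload": {
  "motion": [
    [0,0,0.01,0,0,0,-1],
    [0,0,0.01,0,0,0,-1],
    [0,0,0.004,0,0,0,-1],
    [0,0,0,0,0,0,-1]
  ]
}}

```text
time_s: 17.35
ee_pos: [0.3536, -0.1394, 0.0088]
eef_rot: [3.141, -0.001, 3.014]
force: [-0.1, -0.3, -1.8]
grip_width: 0.0217
grip_force: 49.9
```

{"api": "jog_arm", "payload": {
  "motion": [
    [0,0,0.003,0,0,0,-1],
    [0,0,0.0015,0,0,0,-1],
    [0,0,0,0,0,0,-1]
  ]
}}

```text
time_s: 17.65
ee_pos: [0.3539, -0.1401, 0.0049]
eef_rot: [-3.142, -0.0, 3.014]
force: [-0.6, -0.2, -1.5]
grip_width: 0.0218
grip_force: 49.9
```

{"api": "jog_arm", "payload": {
  "motion": [
    [0,0,0.001,0,0,0,-1],
    [0,0,0,0,0,0,-1]
  ]
}}

```text
time_s: 17.85
ee_pos: [0.3539, -0.1404, 0.004]
eef_rot: [-3.142, 0.0, 3.013]
force: [-0.0, 0.3, -1.3]
grip_width: 0.0215
grip_force: 49.9
```

Within half a millimetre of the table, so I open, wait, then rise.

{"api": "jog_arm", "payload": {
  "motion": [
    [0,0,0.0003,0,0,0,-1],
    [0,0,0,0,0,0,-0.4],
    [0,0,0,0,0,0,0],
    [0,0,0,0,0,0,0.3],
    [0,0,0,0,0,0,0.3]
  ]
}}

```text
time_s: 18.35
ee_pos: [0.3538, -0.1404, 0.0037]
eef_rot: [-3.142, 0.0, 3.013]
force: [-0.8, -0.1, -0.5]
grip_width: 0.0487
grip_force: 0.0
```

{"api": "jog_arm", "payload": {
  "motion": [
    [0,0,0,0,0,0,0.3],
    [0,0,0,0,0,0,0.3],
    [0,0,0,0,0,0,0.3]
  ]
}}

```text
time_s: 18.65
ee_pos: [0.3538, -0.1404, 0.0036]
eef_rot: [-3.142, -0.0, 3.013]
force: [0.9, 0.5, 0.2]
grip_width: 0.0611
grip_force: 0.0
```

{"api": "jog_arm", "payload": {
  "motion": [
    [0,0,-0.01,0,0,0,0.3],
    [0,0,-0.03,0,0,0,0.3],
    [0,0,-0.04,0,0,0,0.3],
    [0,0,-0.04,0,0,0,0.3],
    [0,0,-0.03,0,0,0,0.3]
  ]
}}

```text
time_s: 19.15
ee_pos: [0.3539, -0.1405, 0.1568]
eef_rot: [-3.141, 0.002, 3.013]
force: [-0.1, -0.4, -0.7]
grip_width: 0.0611
grip_force: 0.0
```

{"api": "jog_arm", "payload": {
  "motion": [
    [0,0,0,0,0,0,0.3],
    [0,0,0,0,0,0,0.3]
  ]
}}

```text
time_s: 19.35
ee_pos: [0.3538, -0.1404, 0.154]
eef_rot: [-3.141, 0.001, 3.013]
force: [-0.2, 0.2, -0.6]
grip_width: 0.0608
grip_force: 0.0
```

```bash
python3 - <<'E'
from h import *
a=ctrl.camera("top");print(ctrl.get_obs()['joint_vel'])
cv2.imwrite("pics/t6.png",cv2.resize(a[80:335,140:480,::-1],None,fx=2.3,fy=2.3,interpolation=cv2.INTER_CUBIC))
E
```

```text
[ 0.00025435  0.02078172  0.00942149  0.0016896  -0.00099962  0.00053752]
```

View pics/t6.png

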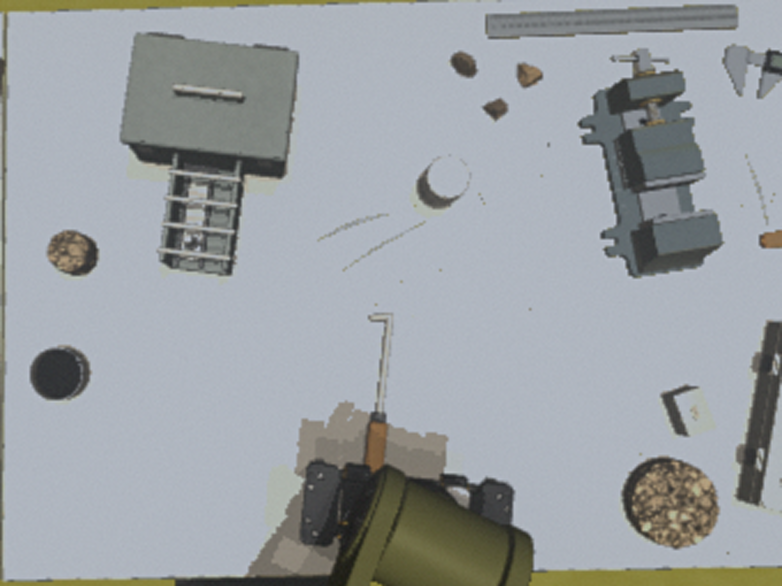

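The rod lies flat on the table at (380,380), clear of the box. The pin is still forward at (193,240), and the core, tin and jar have not moved.

```bash
python3 -c "from station import ctrl;print(ctrl.hand_in())"
```

```text
the job is handed in; nothing more can be done
None
```

The job is handed in at about 19 s: the bolt was drawn to its stop and held there at about 11–14 N for over a second, then the rod was unhooked and laid on the table clear of the box, with the core, tin and jar unmoved.

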